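# Hold a bracket in the sprung jig for screwing

### The arm

A 6-joint arm with a two-finger parallel gripper is mounted at the origin on a cart in front of the work surface, level with it; the furniture and walls round the work are solid. World frame = base frame: x ahead of the robot, y to its left, z up, the work surface at z = 0. Lengths are in mm, angles in rad, forces in N, time in s.
With the tool pointing down it reaches from about 375 to 825 mm from the base axis. Payload 5.5 kg.
Tool frame: the origin (TCP) lies on the centre line of the jaws, within the pads' length; the fingertips stand 17 mm ahead of it and the grasp point (between the pads) lies 2 mm behind it; z points along the fingers, x is the direction in which the jaws open and shut, and the axes are right-handed (so a half turn about z gives the same grasp; the last joint's range is limited). The gripper opens to 85 mm and grips with 20 to 120 N. Pads are 22 mm wide; open, the fingers measure 114 mm over their backs; the gripper's body (76 mm by 85 mm) begins 54 mm behind the grasp point. The pads swing forward as they close: fully open they stand 13 mm farther back than shut.
Start: joints at [1.193, 0.314, -0.047, 1.21, 0, 1.571], TCP at [221.322, 557.684, 248.299] pointing down, gripper open.
Joint ranges: [-2.67, 2.67], [-0.69, 1.73], [-1.03, 1.25], [-2.08, 2.16], [-1.42, 1.45], [-3.14, 3.14]. Speed limits (rad/s): [2.39, 2.39, 3.01, 3.14, 3.14, 3.14].

### API

Orientations are given as a rotation vector (axis times angle).
In Python, from workcell import ctrl, viewer gives the robot as it stands. The module is installed in compiled form; this text tells all that it offers.
- The arm moves only by the tool play_rows, never from a script. Its argument "series" is a list that holds one entry, the list of rows, each a list of 7 numbers: the shift along the world's x, y, z normalised to -1 to 1, where 1 is 25 mm, then the turn, a rotation vector about the world's x, y, z normalised to -1 to 1, where 1 is 4 degrees, then the opening, from -1 (shut) to 1 (fully open). A call has 1 to 10 rows; each row shifts and turns the pose as measured when the row begins; what a row does not reach is not made up. A row lasts 1/8 s, in which the tool goes at most 62.5 mm and 10.7 degrees, less where a joint would pass 70% of its speed; a pose out of reach is approached as far as the arm can. A call with a number of a shift or a turn outside -1 to 1 is refused whole. A call with a gripper value outside its range is refused whole. The fingers move at their own pace and stop on an object; "force" is the grip in N (left out, the last holds). Time passes only in rows, so rows that do not move let the fingers close. It gives the time, the measured TCP pose, the force and the opening at its end, in the units of the state.
- ctrl.get_obs(): the state, without advancing time (a new reading comes with each control period).
- viewer.snapshot(name): name is "side" or "top"; returns the picture (400x640x3 uint8, red, green, blue); there is no depth.
- viewer.calibration(name): a dict with "K" (3x3 intrinsics, pixels), "view" (4x4, takes a point from world to camera coordinates). Camera axes: x right, y down, z forward; pixel columns grow to the right and rows downward; lengths in mm; the calibration is good to about 2 mm. A picture is of the moment at which its call begins. calibration takes no time and is no camera call.
- ctrl.finish_job(): hands the job in, once; it reports no verdict.
The state is a dict: "t": time; "joint_pos": joint angles; "joint_vel": joint speeds; "effort": joint torques, N m; "eef_pos": TCP position; "ee_rot": TCP orientation; "ft_force": force on the tool from outside, world axes, zero at the start; "wrist_torque": the same for the moment, N m; "grip_width": finger opening in mm.
Only numpy, scipy, OpenCV 4.12 (cv2) and the standard library are available. Lean on these libraries where they do the work, as an engineer would, in place of code of your own. Each camera call takes 0.05 s, during which the arm holds its last target. There are 200 camera calls.

### The job

Take the steel stop pin (not the wooden dowel) out of the rack and drop it end-down, fully home, into the hole of the pressing jig; only then set the T-shaped wooden bracket flat on the jig's board, to the left of the pin and touching it with a short (84 mm) side, a long (100 mm) side flush against the jig's sprung aluminium facing. Press the bracket steadily with about 10 N, so that the red pointer of the facing stands over the green mark, never to the end of its travel, and finish while still holding it pressed like this, nothing let go, so that a colleague can drive the screws. Leave the dowel in the rack and the other things on the bench where they are.

Things in the scene. Friction and masses are not known exactly. Their poses are not given: they have to be found in the camera images.
- jig: Pressing jig, fixed to the bench. Plywood board 200 (x) x 220 (y) x 24 mm thick; origin at the centre of its underside on the bench; x points from the open near edge to the fence, y to the left when looking along x, z up. Dark fence at x = 75 to 97 mm, 40 mm high above the board. In front of it the sprung facing. Nothing else stands on the board.
- pin_hole (a point): Centre of the mouth of the round hole in the jig's board, on the board's top (24 mm over the bench), at x = -15, y = -56 mm of the jig. The hole is 13.5 mm wide and 20 mm deep, with a small chamfer.
- facing_front (a point): Middle of the front of the facing (jig x = 45 mm when not pressed, 20 mm above the board's top); moves with it. The facing is an aluminium plate 10 x 168 x 38 mm on two sprung rods, its top 64 mm over the bench. A red pointer at its left (+y) end runs over the board; the green mark lies where the pointer stands at 6 to 14 mm of travel (the pointer's front edge, flush with the facing's front, is read).
- facing (a joint): Travel of the sprung facing towards the fence, m: 0 free, 0.020 end stop. Spring 1 N per mm, no preload, so 0.010 means 10 N.
- bracket: T-shaped wooden bracket, about 0.25 kg, standing loose on the bench: flat base 84 (x) x 100 (y) x 16 mm with, upright along its middle, a web 16 mm thick (x), 80 mm long (y), its top 72 mm above the underside. Origin at the centre of its underside, z up; the same when turned half round. When its base touches both the facing (unpressed) and the pin, with both axes along the jig's, its origin is at x = 3, y = 0 mm of the jig.
- rack: Dark wooden rack, fixed, 50 (x) x 110 (y) x 40 mm high, origin at the centre of its underside; two 14 mm holes 30 mm deep at y = -25 and +25 mm hold the steel pin and the wooden dowel, which may be either way round.
- stop_pin: Bright steel pin, 12 mm in diameter, 90 mm long, loose, standing upright in the rack with its upper 60 mm showing (top 100 mm over the bench). Origin at the centre of its foot, z along it to the top. Fully home in the jig its foot is 4 mm and its top 94 mm over the bench.
- dowel: Pale wooden dowel, same size as the pin, in the other hole of the rack. Origin at its foot. Leave it there.
- blank_c: Sawn wood blank 68x70x31 mm lying to the right of the work, origin at its underside; leave it.
- blank_e: Sawn wood blank 58x61x36 mm lying on the other blank, origin at its underside; leave it.
- wedge_b: Wooden wedge 89x46x26 mm, origin at its underside; leave it.
- spanner: Steel spanner 62x151x8 mm near the front edge, origin at its underside; leave it.

How it is judged:
By the outcome, as a careful person would: the job done as asked, in the order asked, and still so for the second after the job is handed in, while the arm keeps its last pose, push and grip.
It also fails if it takes over 69 s, if anything falls off the work surface, if the arm or the gripper's body presses on something with over 40 N, if the wrist force passes 120 N, or if a joint passes its speed limit or range.

## Working session

There is one attempt and no reset: what is moved stays moved. The work goes in short steps, Python scripts to look and compute and a tool call to move; the robot and the scene stay as the last step left them, time stands still between calls to the robot, and variables do not carry over. Pictures are saved under pics/ and viewed, about 8 in all and at most 12, crops included, and the job is handed in when it is done.

Besides the shell and the picture viewer there is one more tool, called after ">>>" as name(argument=value, ...), one argument or row to a line, values as JSON. play_rows: Moves the arm, as the interface text tells. Scaled input: -1 to 1 covers 25 mm each way for a shift and 4 degrees each way for a turn. Its arguments: {"type":"object","properties":{"series":{"type":"array","items":{"type":"array","items":{"type":"array","items":{"type":"number"}}}},"force":{"type":"number"}},"required":["series"]}

```bash
mkdir -p pics
python3 - <<'E'
from workcell import ctrl, viewer
import cv2, numpy as np
for n in("side","top"):
    im=viewer.snapshot(n); cv2.imwrite(f"pics/{n}0.png",im[:,:,::-1]); c=viewer.calibration(n)
    V=np.array(c["view"]); print(n,np.round(c["K"],1).tolist(),np.round(V,3).tolist(),"cam",np.round(-V[:3,:3].T@V[:3,3]))
o=ctrl.get_obs(); print({k:np.round(v,3).tolist() for k,v in o.items()})
E
```

```text
side [[399.9, 0.0, 325.9], [0.0, 399.9, 202.3], [0.0, 0.0, 1.0]] [[0.815, -0.579, -0.013, -443.349], [-0.392, -0.535, -0.749, 196.74], [0.427, 0.615, -0.663, 915.646], [0.0, 0.0, 0.0, 1.0]] cam [  48. -715.  749.]
top [[413.7, 0.0, 321.2], [0.0, 413.7, 202.7], [0.0, 0.0, 1.0]] [[-0.01, -1.0, 0.005, -59.891], [-0.981, 0.009, -0.192, 480.041], [0.192, -0.007, -0.981, 1152.846], [0.0, 0.0, 0.0, 1.0]] cam [ 250.  -56. 1224.]
{'t': 0.1, 'joint_pos': [1.193, 0.314, -0.048, 1.21, 0.0, 1.571], 'joint_vel': [0.001, -0.0, 0.003, 0.001, 0.003, 0.001], 'effort': [-0.001, -54.077, 34.054, 0.011, -0.0, -0.0], 'eef_pos': [221.15, 557.235, 247.564], 'ee_rot': [2.598, 1.764, -0.002], 'ft_force': [0.373, 0.517, 0.781], 'wrist_torque': [0.004, -0.062, -0.028], 'grip_width': 85.564}
```

View pics/top0.png

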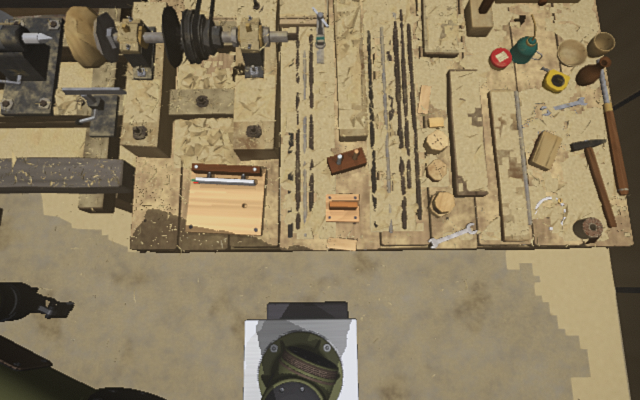

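View pics/side0.png

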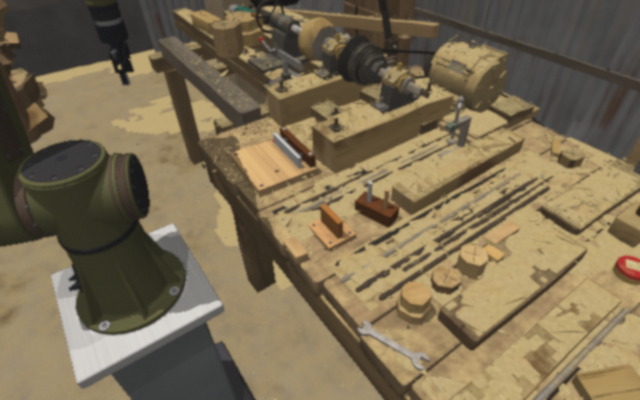

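The top view shows the jig (about 190–268, 165–235), the rack (about 327–367, 148–172) and the bracket (about 328–358, 193–222). In the side view the steel pin stands at about (369,190) and the dowel at (387,198). I'll enlarge both views next.

```bash
cat > h.py <<'E'
from workcell import ctrl, viewer
import cv2, numpy as np
from scipy.spatial.transform import Rotation as R
C={n:viewer.calibration(n) for n in("side","top")}
def ray(n,uv,z):
    K=np.array(C[n]["K"]);V=np.array(C[n]["view"]);c=-V[:3,:3].T@V[:3,3]
    d=V[:3,:3].T@np.linalg.inv(K)@[uv[0],uv[1],1]
    return c+d*(z-c[2])/d[2]
def proj(n,p):
    K=np.array(C[n]["K"]);V=np.array(C[n]["view"]);q=K@(V[:3,:3]@np.array(p,float)+V[:3,3]);return q[:2]/q[2]
def tri(uvs):
    A=np.zeros((3,3));b=np.zeros(3)
    for n,uv in uvs.items():
        c=ray(n,uv,0);d=ray(n,uv,100)-c;d/=np.linalg.norm(d);M=np.eye(3)-np.outer(d,d);A+=M;b+=M@c
    return np.linalg.solve(A,b)
E
python3 - <<'E'
import cv2,numpy as np
t=cv2.imread("pics/top0.png")[148:243,180:380];s=cv2.imread("pics/side0.png")[122:247,230:430]
b=lambda x:cv2.resize(x,None,fx=4,fy=4,interpolation=cv2.INTER_CUBIC)
cv2.imwrite("pics/crop0.png",np.vstack([b(t)[:,:],cv2.resize(s,(320,200))[:1].repeat(1,0)*0 if 0 else b(s)[:216*1,:]][:1]))
cv2.imwrite("pics/crop1.png",b(s))
E
```

```text
(no output)
```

View pics/crop0.png

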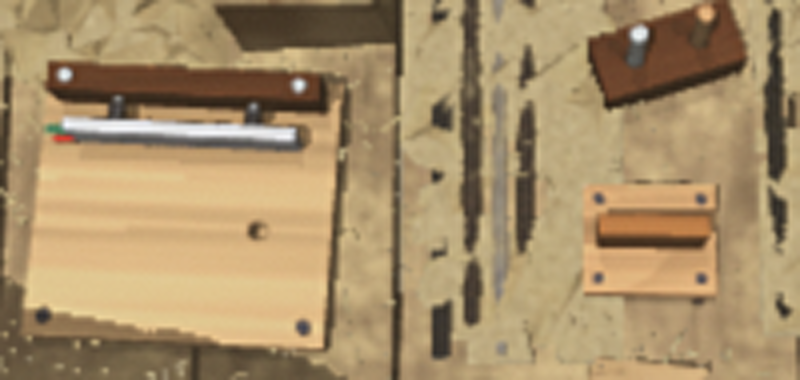

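View pics/crop1.png

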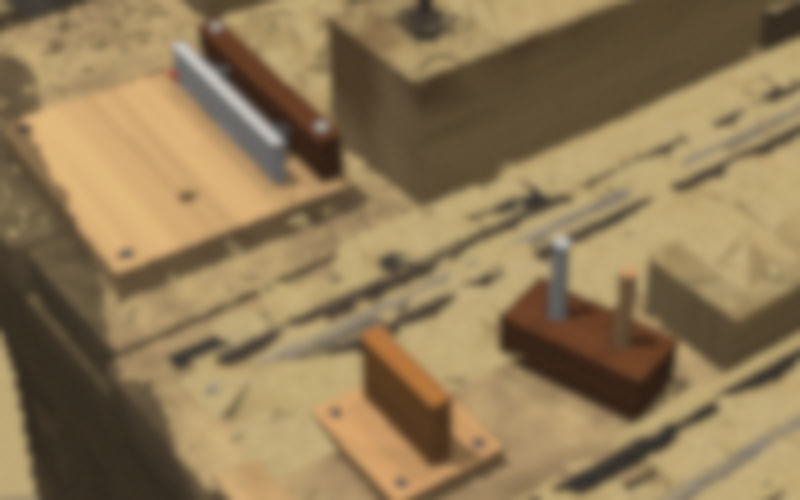

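```bash
cat > m.py <<'E'
from h import *
T=lambda x,y:(180+(x+.5)/4-.5,148+(y+.5)/4-.5); S=lambda x,y:(230+(x+.5)/4-.5,122+(y+.5)/4-.5)
r=lambda a:np.round(a,1).tolist()
print("pin tri",r(tri({"top":T(639,33),"side":S(561,241)})),"top z100",r(ray("top",T(639,33),100)),"side",r(ray("side",S(561,241),100)))
print("dow",r(tri({"top":T(706,12),"side":S(627,272)})))
print("hole top",r(ray("top",T(257,230),24)),"side",r(ray("side",S(187,196),24)))
print("board", [r(ray("top",T(*p),24)[:2]) for p in((24,333),(326,348),(341,107))], "side",[r(ray("side",S(*p),24)[:2]) for p in((14,122),(118,272),(350,186))])
print("facing front top", [r(ray("top",T(*p),64)[:2]) for p in((62,130),(297,143))],"side back?",[r(ray("side",S(*p),64)[:2]) for p in((174,46),(277,150))])
b=np.array([ray("top",T(*p),16)[:2] for p in((585,186),(718,184),(716,297),(583,294))]);print("br",r(b),r(b.mean(0)),r(np.linalg.norm(b-np.roll(b,-1,0),axis=1)))
w=np.array([ray("top",T(*p),72)[:2] for p in((597,214),(710,219),(708,240),(597,233))]);print("web",r(w),r(w.mean(0)))
w=np.array([ray("side",S(*p),72)[:2] for p in((363,334),(376,325),(450,392),(439,405))]);print("web side",r(w),r(w.mean(0)))
b=np.array([ray("side",S(*p),16)[:2] for p in((314,411),(398,499),(502,446))]);print("br side",r(b),"ctr",r((b[0]+b[2])/2))
print("bracket screws",r(np.mean([ray("top",T(*p),16)[:2] for p in((599,199),(701,199),(701,279),(598,278))],0)))
E
python3 m.py
```

```text
pin tri [602.6, -116.7, 101.5] top z100 [603.6, -117.0, 100.0] side [603.4, -115.2, 100.0]
dow [617.6, -164.3, 100.2]
hole top [478.7, 163.4, 24.0] side [477.2, 162.9, 24.0]
board [[404.0, 330.9], [390.9, 111.0], [571.8, 103.0]] side [[414.9, 330.7], [392.4, 114.2], [583.1, 100.5]]
facing front top [[545.8, 298.3], [534.6, 128.9]] side back? [[545.9, 294.8], [535.3, 123.9]]
br [[511.4, -79.0], [512.0, -178.4], [426.7, -174.5], [429.9, -76.5]] [470.0, -127.1] [99.4, 85.3, 98.1, 81.5]
web [[478.8, -86.2], [474.4, -166.3], [459.3, -164.5], [465.1, -86.0]] [469.4, -125.8]
web side [[465.7, -87.5], [477.3, -85.3], [478.3, -162.1], [466.2, -167.1]] [471.9, -125.5]
br side [[431.8, -78.3], [431.1, -172.9], [510.8, -175.1]] ctr [471.3, -126.7]
bracket screws [471.0, -126.5]
```

>>> play_rows(
  series=[
    [[0.5,-0.87,0,0,0,-0.41,0],[0.5,-0.87,0,0,0,-0.41,0],[0.5,-0.87,0,0,0,-0.41,0],[0.5,-0.87,0,0,0,-0.41,0],[0.5,-0.87,0,0,0,-0.41,0],[0.5,-0.87,0,0,0,-0.41,0],[0.5,-0.87,0,0,0,-0.41,0],[0.5,-0.87,0,0,0,-0.41,0],[0.5,-0.87,0,0,0,-0.41,0],[0.5,-0.87,0,0,0,-0.41,0]],
  ],
  force=60,
)

```text
t: 1.35
eef_pos: [349.5, 327.0, 244.9]
ee_rot: [2.832, 1.355, -0.008]
ft_force: [-0.4, -0.0, -0.3]
grip_width: 42.9
```

>>> play_rows(
  series=[
    [[0.49,-0.85,0,0,0,-0.42,0],[0.49,-0.85,0,0,0,-0.42,0],[0.49,-0.85,0,0,0,-0.42,0],[0.49,-0.85,0,0,0,-0.42,0],[0.49,-0.85,0,0,0,-0.42,0],[0.49,-0.85,0,0,0,-0.42,0],[0.49,-0.85,0,0,0,-0.42,0],[0.49,-0.85,0,0,0,-0.42,0],[0.49,-0.85,0,0,0,-0.42,0],[0.49,-0.85,0,0,0,-0.42,0]],
  ],
)

```text
t: 2.6
eef_pos: [473.0, 99.4, 244.0]
ee_rot: [3.009, 0.896, -0.01]
ft_force: [-0.9, -0.8, -0.1]
grip_width: 42.5
```

>>> play_rows(
  series=[
    [[0.49,-0.85,0,0,0,-0.42,0],[0.49,-0.85,0,0,0,-0.42,0],[0.49,-0.85,0,0,0,-0.42,0],[0.49,-0.85,0,0,0,-0.42,0],[0.49,-0.85,0,0,0,-0.42,0],[0.49,-0.85,0,0,0,-0.42,0],[0.49,-0.85,0,0,0,-0.42,0],[0.49,-0.85,0,0,0,-0.42,0],[0.49,-0.85,0,0,0,-0.42,0],[0,0,0,0,0,0,0]],
  ],
)

```text
t: 3.85
eef_pos: [582.3, -106.4, 242.8]
ee_rot: [-3.108, -0.458, 0.014]
ft_force: [-0.3, -1.0, 0.0]
grip_width: 42.9
```

>>> play_rows(
  series=[
    [[0.8,-0.4,-0.4,0,-0.12,0.05,0],[0,0,-1,0,0,0,0],[0,0,-1,0,0,0,0],[0,0,-1,0,0,0,0],[0,0,-0.5,0,0,0,0],[0,0,0,0,0,0,0]],
  ],
)

```text
t: 4.6
eef_pos: [600.6, -114.8, 143.4]
ee_rot: [-3.105, -0.466, 0.001]
ft_force: [-0.7, -0.5, 0.0]
grip_width: 42.7
```

```bash
cat >> h.py <<'E'
def state():
    o=ctrl.get_obs();M=R.from_rotvec(o["ee_rot"]).as_matrix();z=M[:,2]
    print("t",round(o["t"],2),"p",np.round(o["eef_pos"],1),"yaw",round(np.degrees(np.arctan2(M[1,0],M[0,0])),2),"tiltfix(units)",np.round(np.degrees(np.cross(z,[0,0,-1]))/4,3)[:2],"F",np.round(o["ft_force"],1),"w",round(o["grip_width"],1));return o
def look(tag,boxes,fx=4):
    out=[]
    for n,(u0,v0,u1,v1) in boxes.items():
        im=viewer.snapshot(n)[:,:,::-1];cv2.imwrite(f"pics/{tag}_{n}.png",im)
        out.append(cv2.resize(im[v0:v1,u0:u1],None,fx=fx,fy=fx,interpolation=cv2.INTER_CUBIC))
    h=max(o.shape[0] for o in out)
    cv2.imwrite(f"pics/{tag}.png",np.hstack([cv2.copyMakeBorder(o,0,h-o.shape[0],0,4,cv2.BORDER_CONSTANT) for o in out]))
E
python3 - <<'E'
from h import *
o=state(); p=np.array(o["eef_pos"])
for n in C: print(n,np.round(proj(n,p),1),np.round(proj(n,p-[0,0,17]),1))
look("a",{"top":(310,110,390,200),"side":(330,130,430,230)})
E
```

```text
t 4.6 p [ 600.6 -114.8  143.4] yaw 17.07 tiltfix(units) [-0.021 -0.009] F [-0.7 -0.5  0. ] w 42.7
side [369.9 168.7] [369.5 174.1]
top [339.3 152.1] [339. 154.]
```

View pics/a.png

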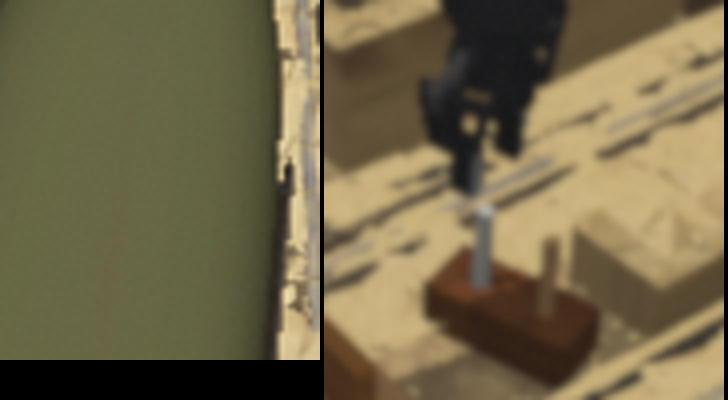

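>>> play_rows(
  series=[
    [[0.1,-0.07,-0.9,0,0,0,0],[0,0,-0.9,0,0,0,0],[0,0,-0.9,0,0,0,0],[0,0,0,0,0,0,0]],
  ],
)

```text
t: 5.2
eef_pos: [608.4, -117.4, 81.7]
ee_rot: [3.104, 0.466, 0.017]
ft_force: [-0.4, -0.3, -0.6]
grip_width: 42.9
```

Run:
```python
from h import *
state()
```

```text
t 5.2 p [ 608.4 -117.4   81.7] yaw 17.08 tiltfix(units) [0.009 0.161] F [-0.4 -0.3 -0.6] w 42.9
```

>>> play_rows(
  series=[
    [[-0.22,0.03,-0.3,0,0.16,0,0],[0,0,0,0,0,0,0]],
  ],
)

```text
t: 5.45
eef_pos: [604.2, -116.9, 76.5]
ee_rot: [3.105, 0.466, 0.004]
ft_force: [-0.4, 0.0, 0.2]
grip_width: 42.8
```

>>> play_rows(
  series=[
    [[0,0,0,0,0,0,-1],[0,0,0,0,0,0,-1],[0,0,0,0,0,0,-1],[0,0,0,0,0,0,-1],[0,0,0,0,0,0,-1]],
  ],
)

```text
t: 6.08
eef_pos: [604.5, -117.2, 77.9]
ee_rot: [3.104, 0.466, 0.005]
ft_force: [0.6, 0.1, -0.9]
grip_width: 10.7
```

Run:
```python
from h import *
state()
```

```text
t 6.08 p [ 604.5 -117.2   77.9] yaw 17.08 tiltfix(units) [0.03  0.053] F [ 0.6  0.1 -0.9] w 10.7
```

>>> play_rows(
  series=[
    [[0,0,0.8,0,0.05,0,-1],[0,0,0.9,0,0,0,-1],[0,0,0.9,0,0,0,-1],[0,0,0.8,0,0,0,-1],[-0.42,0.9,0,0,0,0,-1],[-0.42,0.9,0,0,0,0,-1],[-0.42,0.9,0,0,0,0,-1],[-0.42,0.9,0,0,0,0,-1],[-0.42,0.9,0,0,0,0,-1],[-0.42,0.9,0,0,0,0,-1]],
  ],
)

```text
t: 7.32
eef_pos: [533.5, 27.4, 160.0]
ee_rot: [-3.105, -0.469, 0.009]
ft_force: [0.1, 0.3, -0.8]
grip_width: 10.4
```

Run:
```python
from h import *
state()
```

```text
t 7.33 p [533.5  27.4 160. ] yaw 17.17 tiltfix(units) [-0.01  -0.087] F [ 0.1  0.3 -0.8] w 10.4
```

>>> play_rows(
  series=[
    [[-0.36,0.86,0,0,0,0,-1],[-0.36,0.86,0,0,0,0,-1],[-0.36,0.86,0,0,0,0,-1],[-0.36,0.86,0,0,0,0,-1],[-0.36,0.86,0,0,0,0,-1],[-0.36,0.86,0,0,0,0,-1],[0,0,0,0,0,0,-1]],
  ],
)

```text
t: 8.2
eef_pos: [463.4, 168.2, 153.0]
ee_rot: [-3.101, -0.486, 0.029]
ft_force: [-0.7, -0.5, -0.6]
grip_width: 10.6
```

Run:
```python
from h import *
state()
```

```text
t 8.2 p [463.4 168.2 153. ] yaw 17.82 tiltfix(units) [-0.001 -0.267] F [-0.7 -0.5 -0.6] w 10.6
```

>>> play_rows(
  series=[
    [[0.5,-0.2,0,0,-0.27,0,-1],[0,0,-0.8,0,0,0,-1],[0,0,-0.8,0,0,0,-1],[0,0,0,0,0,0,-1]],
  ],
)

```text
t: 8.7
eef_pos: [477.7, 160.8, 111.5]
ee_rot: [3.102, 0.485, 0.006]
ft_force: [-0.4, -0.8, -0.6]
grip_width: 10.3
```

Run:
```python
from h import *
state()
```

```text
t 8.7 p [477.7 160.8 111.5] yaw 17.76 tiltfix(units) [0.022 0.06 ] F [-0.4 -0.8 -0.6] w 10.3
```

>>> play_rows(
  series=[
    [[0.02,0.1,-0.12,0.02,0.05,0,-1],[0,0,0,0,0,0,-1]],
  ],
)

```text
t: 8.95
eef_pos: [479.5, 162.9, 109.4]
ee_rot: [3.104, 0.483, 0.004]
ft_force: [0.7, -1.1, -0.5]
grip_width: 10.4
```

Run:
```python
from h import *
o=state(); p=np.array(o["eef_pos"]);M=R.from_rotvec(o["ee_rot"]).as_matrix()
f=p+M@[0,0,68]
print("foot pred",f)
for n in C: print(n,"foot",np.round(proj(n,f),2),"hole",np.round(proj(n,[478,163.2,24]),2),"hole at foot z",np.round(proj(n,[478,163.2,f[2]]),2))
look("b",{"top":(200,150,290,240),"side":(225,115,325,205)})
```

```text
t 8.95 p [479.5 162.9 109.4] yaw 17.67 tiltfix(units) [-0.002  0.034] F [ 0.7 -1.1 -0.5] w 10.4
foot pred [479.61492768 162.87443927  41.36503218]
side foot [276.54 165.68] hole [276.56 170.49] hole at foot z [276.01 165.82]
top foot [243.   203.71] hole [243.93 205.36] hole at foot z [242.87 204.25]
```

View pics/b.png

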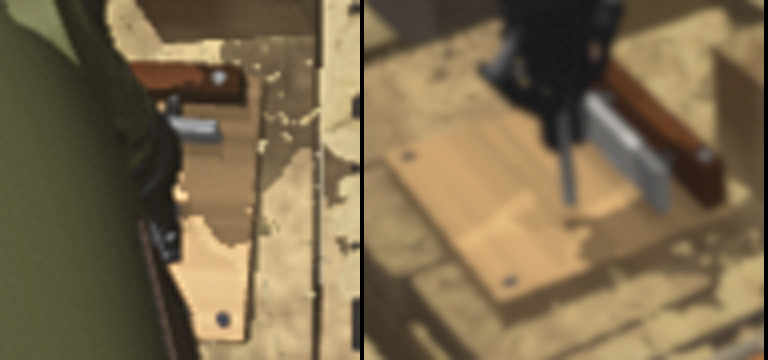

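>>> play_rows(
  series=[
    [[-0.06,0.01,-0.3,0,0.03,0,-1],[0,0,-0.25,0,0,0,-1],[0,0,0,0,0,0,-1]],
  ],
)

```text
t: 9.43
eef_pos: [478.2, 163.4, 95.4]
ee_rot: [-3.104, -0.483, -0.003]
ft_force: [0.7, -0.0, -0.4]
grip_width: 10.6
```

Run:
```python
from h import *
state()
```

```text
t 9.43 p [478.2 163.4  95.4] yaw 17.7 tiltfix(units) [-0.008  0.022] F [ 0.7 -0.  -0.4] w 10.6
```

>>> play_rows(
  series=[
    [[0,0,-0.12,0,0,0,-1],[0,0,-0.12,0,0,0,-1],[0,0,-0.12,0,0,0,-1],[0,0,0,0,0,0,-1]],
  ],
)

```text
t: 9.93
eef_pos: [478.4, 163.1, 85.8]
ee_rot: [3.103, 0.483, 0.003]
ft_force: [0.6, 0.0, -0.0]
grip_width: 10.4
```

Run:
```python
from h import *
state()
```

```text
t 9.93 p [478.4 163.1  85.8] yaw 17.69 tiltfix(units) [0.007 0.029] F [ 0.6  0.  -0. ] w 10.4
```

>>> play_rows(
  series=[
    [[0,0,-0.15,0,0,0,-1],[0,0,-0.15,0,0,0,-1],[0,0,-0.12,0,0,0,-1],[0,0,-0.1,0,0,0,-1],[0,0,-0.08,0,0,0,-1],[0,0,-0.08,0,0,0,-1]],
  ],
)

```text
t: 10.68
eef_pos: [479.2, 163.3, 71.4]
ee_rot: [3.104, 0.483, 0.006]
ft_force: [-8.1, -4.6, 27.8]
grip_width: 10.3
```

Run:
```python
from h import *
state()
```

```text
t 10.68 p [479.2 163.3  71.4] yaw 17.7 tiltfix(units) [-0.002  0.056] F [-8.1 -4.6 27.8] w 10.3
```

>>> play_rows(
  series=[
    [[-0.03,0,0.02,0,0.05,0,-0.2],[0,0,0,0,0,0,-0.2],[0,0,0,0,0,0,-0.2],[0,0,0.4,0,0,0,-0.2],[0,0,0.8,0,0,0,-0.2],[0,0,1,0,0,0,-0.2],[0,0,1,0,0,0,-0.2],[0,0,1,0,0,0,-0.2],[0,-1,0.5,0,0,0,-0.2],[0,-1,0,0,0,0,-0.2]],
  ],
)

```text
t: 11.92
eef_pos: [478.6, 114.1, 196.5]
ee_rot: [-3.102, -0.488, -0.004]
ft_force: [0.5, 0.3, -1.1]
grip_width: 34.3
```

>>> play_rows(
  series=[
    [[0,-1,0,0,0,-0.8,0.1],[0,-1,0,0,0,-0.8,0.1],[0,-1,0,0,0,-0.8,0.1],[0,-1,0,0,0,-0.8,0.1],[0,-1,0,0,0,-0.8,0.1],[0,-1,0,0,0,-0.8,0.1],[0,0,0,0,0,0,0.1]],
  ],
)

```text
t: 12.8
eef_pos: [479.0, -41.4, 201.0]
ee_rot: [-3.14, 0.055, -0.011]
ft_force: [1.1, 1.0, -0.2]
grip_width: 47.0
```

Run:
```python
from h import *
state()
look("c",{"top":(180,150,280,245),"side":(225,115,325,205)})
```

```text
t 12.8 p [479.  -41.4 201. ] yaw -2.0 tiltfix(units) [-0.014  0.103] F [ 1.1  1.  -0.2] w 47.0
```

View pics/c.png

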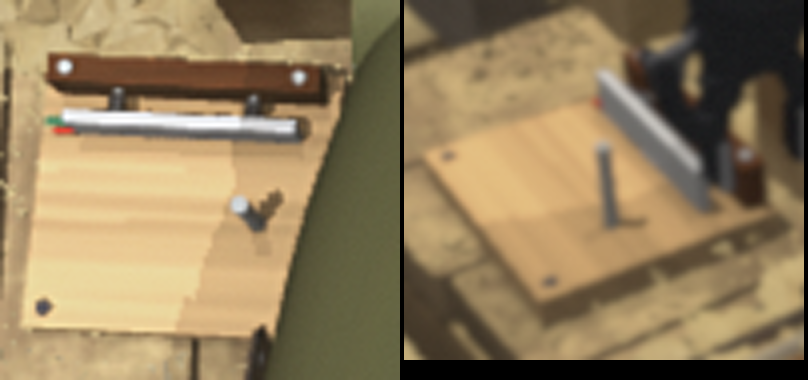

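The pin stands upright in the jig, with its top at (238,205) in the top crop and (200,148) in the side crop. Next I'll check its height and measure the yaws of the jig and bracket.

Run:
```python
from h import *
print("pin top", np.round(tri({"top":(239.2,200.9),"side":(274.6,151.6)}),1))
im=cv2.imread("pics/top0.png");hsv=cv2.cvtColor(im,cv2.COLOR_BGR2HSV)
def edge(prof,cols,r0,r1,sgn,z,name):
    pts=[]
    for c in cols:
        g=np.diff(prof[r0:r1,c].astype(float))*sgn; i=int(np.argmax(g)); w=np.clip(g[max(i-1,0):i+2],0,None)
        pts.append(ray("top",(c,r0+.5+(np.arange(max(i-1,0),max(i-1,0)+len(w))*w).sum()/w.sum()),z)[:2])
    pts=np.array(pts);l=cv2.fitLine(pts.astype(np.float32),cv2.DIST_HUBER,0,.01,.01).ravel()
    d=l[:2]*np.sign(l[1]); n=np.array([d[1],-d[0]]); print(name,"yaw",round(-np.degrees(np.arctan2(d[0],d[1])),2),"mid",np.round(l[2:],1),"res",np.round(np.std((pts-l[2:])@n),2))
V=hsv[:,:,2];S=hsv[:,:,1]
edge(V,range(199,252),173,184,1,64,"facing back edge")
edge(V,range(199,252),177,184,-1,64,"facing front edge")
edge(V,range(190,260),225,240,-1,24,"board near edge")
edge(V,range(196,258),160,168,-1,64,"fence back")
edge(S,range(331,357),198,206,1,72,"web far edge")
edge(V,range(331,357),202,209,-1,72,"web near edge")
edge(V,range(328,358),217,226,-1,16,"base near edge")
```

```text
pin top [478.6 164.1  91.4]
facing back edge yaw -2.92 mid [562.6 229.7] res 5.16
facing front edge yaw -2.92 mid [540.8 206.4] res 0.4
board near edge yaw -9.36 mid [403.5 222.9] res 5.49
fence back yaw -2.7 mid [592.2 204.6] res 0.82
web far edge yaw -0.53 mid [ 479.4 -124.4] res 2.03
web near edge yaw -1.59 mid [ 462.9 -122.9] res 0.28
base near edge yaw -2.06 mid [ 430. -135.] res 0.32
```

>>> play_rows(
  series=[
    [[-0.1,-0.8,0,0,0.1,0,0.1],[-0.1,-0.8,0,0,0,0,0.1],[-0.1,-0.8,-0.4,0,0,0,0.1],[0,-0.8,-0.8,0,0,0,0.1],[0,0,-0.8,0,0,0,0.1],[0,0,-0.8,0,0,0,0.1],[0,0,-0.5,0,0,0,0.1],[0,0,0,0,0,0,0.1]],
  ],
)

```text
t: 13.9
eef_pos: [473.3, -114.7, 117.7]
ee_rot: [-3.137, 0.027, -0.004]
ft_force: [0.2, -0.1, 0.5]
grip_width: 46.9
```

Run:
```python
from h import *
state()
```

```text
t 13.9 p [ 473.3 -114.7  117.7] yaw -0.97 tiltfix(units) [-0.063  0.036] F [ 0.2 -0.1  0.5] w 46.9
```

>>> play_rows(
  series=[
    [[-0.1,-0.46,0,-0.06,0.04,-0.18,0.1],[0,0,-0.8,0,0,0,0.1],[0,0,-0.8,0,0,0,0.1],[0,0,-0.6,0,0,0,0.1],[0,0,0,0,0,0,0.1]],
  ],
)

```text
t: 14.52
eef_pos: [473.8, -129.0, 65.3]
ee_rot: [3.138, -0.048, 0.009]
ft_force: [0.4, -0.1, -0.2]
grip_width: 46.9
```

Run:
```python
from h import *
state()
```

```text
t 14.53 p [ 473.8 -129.    65.3] yaw -1.76 tiltfix(units) [0.046 0.086] F [ 0.4 -0.1 -0.2] w 46.9
```

>>> play_rows(
  series=[
    [[-0.14,0.1,-0.4,0.04,0.08,0,0.1],[0,0,-0.4,0,0,0,0.1],[0,0,-0.2,0,0,0,0.1],[0,0,0,0,0,0,0.1]],
  ],
)

```text
t: 15.02
eef_pos: [471.0, -126.7, 39.9]
ee_rot: [3.14, -0.048, 0.003]
ft_force: [0.5, -0.2, -0.5]
grip_width: 47.2
```

Run:
```python
from h import *
state()
```

```text
t 15.03 p [ 471.  -126.7   39.9] yaw -1.76 tiltfix(units) [0.012 0.026] F [ 0.5 -0.2 -0.5] w 47.2
```

>>> play_rows(
  series=[
    [[0,0,0,0.01,0.02,0,-1],[0,0,0,0,0,0,-1],[0,0,0,0,0,0,-1],[0,0,0,0,0,0,-1],[0,0,0,0,0,0,-1]],
  ],
  force=80,
)

```text
t: 15.65
eef_pos: [471.3, -126.7, 40.3]
ee_rot: [3.141, -0.048, 0.001]
ft_force: [0.1, -0.7, -0.4]
grip_width: 15.2
```

Run:
```python
from h import *
state()
look("d",{"side":(280,150,380,260)},5)
```

```text
t 15.65 p [ 471.3 -126.7   40.3] yaw -1.75 tiltfix(units) [0.003 0.011] F [ 0.1 -0.7 -0.4] w 15.2
```

View pics/d.png

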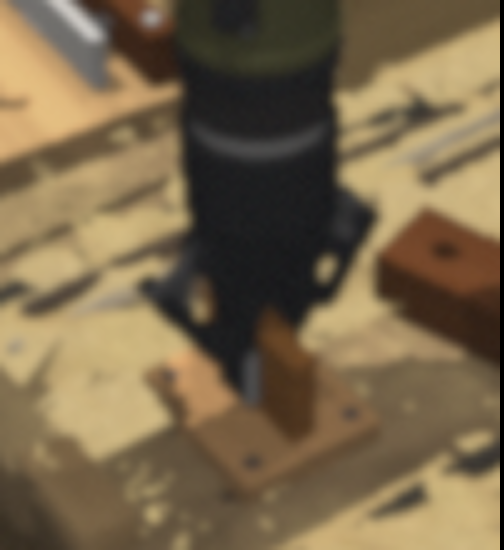

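The bracket is gripped near the middle of its web (about (270,370) in the crop). I'll lift it above pin height and carry it over.

>>> play_rows(
  series=[
    [[0,0,0.5,0,0,0,-1],[0,0,1,0,0,0,-1],[0,0,1,0,0,0,-1],[0,0,1,0,0,0,-1],[0,0,1,0,0,0,-1],[0,0.5,0.6,0,0,0,-1],[0.05,0.9,0,0,0,0,-1],[0.05,0.9,0,0,0,0,-1],[0.05,0.9,0,0,0,0,-1],[0,0,0,0,0,0,-1]],
  ],
)

```text
t: 16.95
eef_pos: [472.6, -41.3, 176.2]
ee_rot: [-3.14, 0.048, -0.001]
ft_force: [0.0, -1.0, -2.2]
grip_width: 15.0
```

Run:
```python
from h import *
state()
```

```text
t 16.95 p [472.6 -41.3 176.2] yaw -1.76 tiltfix(units) [-0.023  0.005] F [ 0.  -1.  -2.2] w 15.0
```

>>> play_rows(
  series=[
    [[0.06,0.95,0,0,0,0,-1],[0.06,0.95,0,0,0,0,-1],[0.06,0.95,0,0,0,0,-1],[0.06,0.95,0,0,0,0,-1],[0.06,0.95,0,0,0,-0.1,-1],[0.06,0.95,0,0,0,-0.1,-1],[0.06,0.95,0,0,0,-0.1,-1],[0.06,0.95,0,0,0,0,-1],[0.06,0.95,0,0,0,0,-1],[0,0.5,0,0,0,0,-1]],
  ],
)

```text
t: 18.2
eef_pos: [483.5, 188.8, 176.0]
ee_rot: [3.138, -0.089, -0.005]
ft_force: [-0.0, -0.4, -2.3]
grip_width: 14.9
```

>>> play_rows(
  series=[
    [[0,0,0,0,0,0,-1]],
  ],
)

```text
t: 18.32
eef_pos: [483.3, 189.0, 175.9]
ee_rot: [3.137, -0.087, -0.006]
ft_force: [-0.3, -1.0, -3.0]
grip_width: 15.1
```

Run:
```python
from h import *
state()
```

```text
t 18.32 p [483.3 189.  175.9] yaw -3.18 tiltfix(units) [ 0.045 -0.054] F [-0.3 -1.  -3. ] w 15.1
```

>>> play_rows(
  series=[
    [[0.1,0.8,0,0.04,-0.05,0,-1],[0.08,0.7,0,0,0,0,-1],[0,0,-0.5,0,0,0,-1],[0,0,0,0,0,0,-1]],
  ],
)

```text
t: 18.82
eef_pos: [487.9, 227.2, 162.2]
ee_rot: [3.139, -0.089, -0.001]
ft_force: [-0.2, 0.2, -2.6]
grip_width: 15.0
```

Run:
```python
from h import *
state()
```

```text
t 18.82 p [487.9 227.2 162.2] yaw -3.26 tiltfix(units) [ 0.021 -0.011] F [-0.2  0.2 -2.6] w 15.0
```

>>> play_rows(
  series=[
    [[0,0,-0.6,0.02,0,0,-1],[0,0,-0.6,0,0,0,-1],[0,0,-0.4,0,0,0,-1],[0,0,0,0,0,0,-1]],
  ],
)

```text
t: 19.32
eef_pos: [486.9, 225.6, 118.2]
ee_rot: [3.139, -0.092, -0.004]
ft_force: [0.4, 0.3, -2.9]
grip_width: 15.1
```

Run:
```python
from h import *
state()
```

```text
t 19.32 p [486.9 225.6 118.2] yaw -3.34 tiltfix(units) [ 0.021 -0.041] F [ 0.4  0.3 -2.9] w 15.1
```

>>> play_rows(
  series=[
    [[0,0,-0.6,0.02,-0.04,0,-1],[0,0,-0.6,0,0,0,-1],[0,0,-0.4,0,0,0,-1],[0,0,0,0,0,0,-1]],
  ],
)

```text
t: 19.82
eef_pos: [487.7, 225.8, 77.3]
ee_rot: [-3.14, 0.092, -0.002]
ft_force: [-1.5, -0.3, -2.2]
grip_width: 15.1
```

Run:
```python
from h import *
state()
look("e",{"top":(180,150,280,245),"side":(225,105,325,205)})
```

```text
t 19.82 p [487.7 225.8  77.3] yaw -3.36 tiltfix(units) [-0.009  0.019] F [-1.5 -0.3 -2.2] w 15.1
```

View pics/e.png

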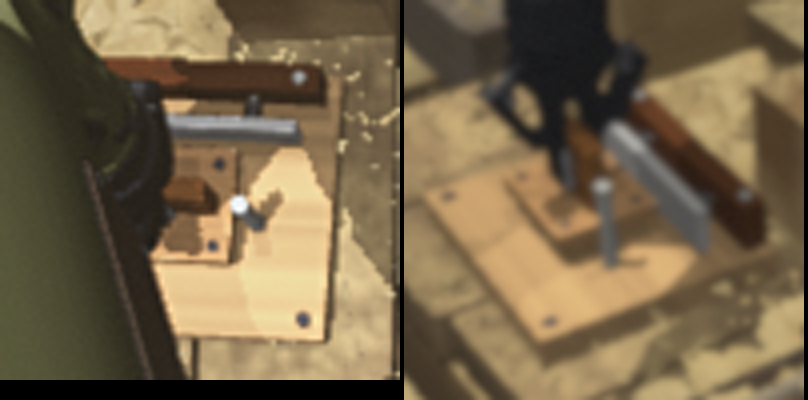

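The top view shows the bracket just left of the pin, parallel to the facing and with a gap to both. Next I'll lower it onto the board.

>>> play_rows(
  series=[
    [[0,0,-0.2,0,0.01,0,-1],[0,0,-0.2,0,0,0,-1],[0,0,-0.08,0,0,0,-1],[0,0,-0.05,0,0,0,-1],[0,0,0,0,0,0,-1]],
  ],
)

```text
t: 20.55
eef_pos: [489.3, 226.5, 65.2]
ee_rot: [-3.138, 0.092, -0.006]
ft_force: [0.6, -0.1, -3.2]
grip_width: 15.2
```

Run:
```python
from h import *
o=state();print(np.round(o["wrist_torque"],2))
```

```text
t 20.55 p [489.3 226.5  65.2] yaw -3.36 tiltfix(units) [-0.03   0.055] F [ 0.6 -0.1 -3.2] w 15.2
[-0.03  0.08 -0.  ]
```

>>> play_rows(
  series=[
    [[-0.02,0,-0.04,-0.03,0.05,0,-1],[0,0,-0.03,0,0,0,-1],[0,0,-0.02,0,0,0,-1]],
  ],
)

```text
t: 20.92
eef_pos: [488.9, 226.6, 64.3]
ee_rot: [-3.14, 0.092, -0.001]
ft_force: [-2.6, -0.6, 3.0]
grip_width: 15.0
```

Run:
```python
from h import *
o=state();print(np.round(o["wrist_torque"],2))
```

```text
t 20.93 p [488.9 226.6  64.3] yaw -3.36 tiltfix(units) [-0.    0.01] F [-2.6 -0.6  3. ] w 15.0
[-0.24  0.42 -0.02]
```

>>> play_rows(
  series=[
    [[-0.01,-0.12,-0.01,0,0,0,-1],[0,-0.08,-0.01,0,0,0,-1],[0,-0.06,-0.01,0,0,0,-1]],
  ],
)

```text
t: 21.3
eef_pos: [489.8, 221.3, 64.4]
ee_rot: [-3.137, 0.091, -0.004]
ft_force: [-0.1, 2.4, 3.1]
grip_width: 15.3
```

Run:
```python
from h import *
o=state();print(np.round(o["wrist_torque"],2))
```

```text
t 21.3 p [489.8 221.3  64.4] yaw -3.34 tiltfix(units) [-0.049  0.039] F [-0.1  2.4  3.1] w 15.3
[ 0.39  0.34 -0.1 ]
```

>>> play_rows(
  series=[
    [[-0.02,-0.05,-0.01,-0.04,0.03,0,-1],[0,-0.05,-0.01,0,0,0,-1]],
  ],
)

```text
t: 21.55
eef_pos: [489.9, 219.2, 64.3]
ee_rot: [-3.139, 0.091, -0.002]
ft_force: [0.2, 3.1, 3.6]
grip_width: 15.4
```

Run:
```python
from h import *
o=state();print(np.round(o["wrist_torque"],2))
```

```text
t 21.55 p [489.9 219.2  64.3] yaw -3.33 tiltfix(units) [-0.023  0.023] F [0.2 3.1 3.6] w 15.4
[ 0.48  0.32 -0.09]
```

>>> play_rows(
  series=[
    [[-0.02,-0.05,-0.01,-0.02,0.02,0,-1],[0,-0.04,-0.01,0,0,0,-1]],
  ],
)

```text
t: 21.8
eef_pos: [490.0, 217.6, 64.3]
ee_rot: [-3.139, 0.091, -0.002]
ft_force: [-1.1, 4.0, 5.1]
grip_width: 15.0
```

Run:
```python
from h import *
o=state();print(np.round(o["wrist_torque"],2))
```

```text
t 21.8 p [490.  217.6  64.3] yaw -3.31 tiltfix(units) [-0.024  0.018] F [-1.1  4.   5.1] w 15.0
[ 0.72  0.3  -0.06]
```

>>> play_rows(
  series=[
    [[0,-0.04,-0.01,-0.02,0.02,0,-1],[0,-0.04,-0.01,0,0,0,-1]],
  ],
)

```text
t: 22.05
eef_pos: [490.3, 216.7, 64.4]
ee_rot: [-3.137, 0.09, -0.0]
ft_force: [-2.0, 6.1, 6.1]
grip_width: 14.6
```

Run:
```python
from h import *
o=state();print(np.round(o["wrist_torque"],2))
look("f",{"top":(200,160,270,230),"side":(240,115,320,185)},5)
```

```text
t 22.05 p [490.3 216.7  64.4] yaw -3.27 tiltfix(units) [-0.042  0.002] F [-2.   6.1  6.1] w 14.6
[ 1.18  0.43 -0.01]
```

View pics/f.png

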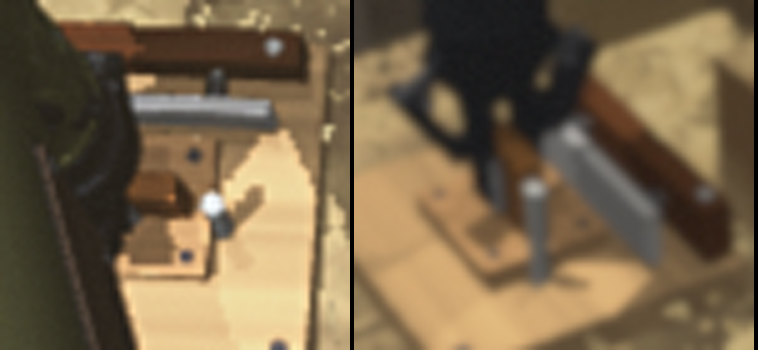

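The bracket's base edge meets the pin at about (212,228) in the top crop. Fy rose while the motion stalled, so contact is made. Next I slide it towards the facing.

>>> play_rows(
  series=[
    [[0.1,-0.02,0,-0.04,0,0,-1],[0.1,-0.02,-0.005,0,0,0,-1],[0.08,-0.02,-0.005,0,0,0,-1]],
  ],
)

```text
t: 22.52
eef_pos: [492.1, 216.6, 64.6]
ee_rot: [-3.136, 0.088, 0.015]
ft_force: [-7.1, 4.9, 12.0]
grip_width: 14.9
```

```bash
cat >> h.py <<'E'
def st2():
    o=state();d=np.array(o["eef_pos"])[:2]-[496.6,218.6];a=np.radians(-3.2);e=np.array([np.cos(a),np.sin(a)]);print("jig xy",np.round([d@e,d@[-e[1],e[0]]],1),"M",np.round(o["wrist_torque"],2))
E
python3 -c "from h import *;st2()"
```

```text
t 22.52 p [492.1 216.6  64.6] yaw -3.23 tiltfix(units) [-0.061 -0.136] F [-7.1  4.9 12. ] w 14.9
jig xy [-4.4 -2.2] M [ 0.78  1.34 -0.32]
```

>>> play_rows(
  series=[
    [[0.06,-0.02,0.02,-0.05,-0.13,0,-1],[0.1,-0.02,0.01,0,0,0,-1],[0.08,-0.01,0,0,0,0,-1]],
  ],
)

```text
t: 22.9
eef_pos: [492.5, 216.6, 64.6]
ee_rot: [-3.136, 0.088, 0.017]
ft_force: [-7.5, 3.9, 14.0]
grip_width: 15.2
```

```bash
python3 -c "from h import *;st2()"
```

```text
t 22.9 p [492.5 216.6  64.6] yaw -3.2 tiltfix(units) [-0.064 -0.154] F [-7.5  3.9 14. ] w 15.2
jig xy [-4.  -2.2] M [ 0.47  1.28 -0.41]
```

>>> play_rows(
  series=[
    [[0.02,0,0.04,-0.06,-0.16,0,-1],[0.08,-0.01,0.03,0,-0.1,0,-1],[0.1,-0.01,0.03,0,-0.05,0,-1]],
  ],
)

```text
t: 23.28
eef_pos: [493.4, 216.5, 64.8]
ee_rot: [-3.138, 0.087, -0.005]
ft_force: [-2.9, 5.0, -1.1]
grip_width: 15.1
```

```bash
python3 -c "from h import *;st2()"
```

```text
t 23.27 p [493.4 216.5  64.8] yaw -3.17 tiltfix(units) [-0.028  0.047] F [-2.9  5.  -1.1] w 15.1
jig xy [-3.1 -2.3] M [ 1.26  0.67 -0.21]
```

>>> play_rows(
  series=[
    [[0.1,-0.01,0.01,-0.02,0.02,0,-1],[0.1,-0.01,0.01,0,-0.03,0,-1],[0.1,-0.01,0.01,0,-0.03,0,-1]],
  ],
)

```text
t: 23.65
eef_pos: [495.9, 216.5, 64.4]
ee_rot: [-3.137, 0.086, 0.006]
ft_force: [-6.2, 4.9, 6.9]
grip_width: 14.7
```

```bash
python3 -c "from h import *;st2()"
```

```text
t 23.65 p [495.9 216.5  64.4] yaw -3.15 tiltfix(units) [-0.045 -0.05 ] F [-6.2  4.9  6.9] w 14.7
jig xy [-0.6 -2.1] M [ 0.82  1.21 -0.28]
```

>>> play_rows(
  series=[
    [[0.1,-0.01,0.03,-0.04,-0.08,0,-1],[0.12,-0.01,0.02,0,-0.05,0,-1],[0.12,-0.01,0.02,0,-0.05,0,-1]],
  ],
)

```text
t: 24.02
eef_pos: [499.4, 216.3, 64.4]
ee_rot: [-3.138, 0.086, 0.001]
ft_force: [-7.4, 5.6, 7.2]
grip_width: 15.3
```

```bash
python3 -c "from h import *;st2()"
```

```text
t 24.02 p [499.4 216.3  64.4] yaw -3.13 tiltfix(units) [-0.037 -0.006] F [-7.4  5.6  7.2] w 15.3
jig xy [ 2.9 -2.1] M [ 0.94  1.5  -0.39]
```

>>> play_rows(
  series=[
    [[0.14,-0.01,0.03,-0.04,-0.05,0,-1],[0.16,-0.01,0.03,0,-0.05,0,-1],[0.16,-0.01,0.03,0,-0.05,0,-1]],
  ],
)

```text
t: 24.4
eef_pos: [502.5, 216.1, 64.5]
ee_rot: [-3.138, 0.085, 0.009]
ft_force: [-9.7, 5.4, 7.8]
grip_width: 14.9
```

```bash
python3 -c "from h import *;st2()"
```

```text
t 24.4 p [502.5 216.1  64.5] yaw -3.1 tiltfix(units) [-0.036 -0.082] F [-9.7  5.4  7.8] w 14.9
jig xy [ 6.1 -2.1] M [ 1.03  1.99 -0.35]
```

>>> play_rows(
  series=[
    [[0.22,-0.01,0.03,-0.04,-0.1,0,-1],[0.24,-0.01,0.03,0,-0.08,0,-1],[0.24,-0.01,0.03,0,-0.08,0,-1]],
  ],
)

```text
t: 24.78
eef_pos: [506.6, 215.9, 64.8]
ee_rot: [-3.138, 0.083, 0.02]
ft_force: [-15.8, 6.4, 13.5]
grip_width: 15.1
```

Run:
```python
from h import *
st2()
look("g",{"top":(200,160,270,230),"side":(240,115,320,185)},5)
ims={k:cv2.cvtColor(cv2.imread(f"pics/{k}_top.png"),cv2.COLOR_BGR2HSV)[:,:,2] for k in("c","e","f","g")}
# facing front top edge x at right part of facing, from top view
def edge(V,cols,r0,r1):
    pts=[]
    for c in cols:
        g=-np.diff(V[r0:r1,c].astype(float)); i=int(np.argmax(g)); w=np.clip(g[max(i-1,0):i+2],0,None)
        pts.append(ray("top",(c,r0+.5+(np.arange(max(i-1,0),max(i-1,0)+len(w))*w).sum()/w.sum()),64)[:2])
    p=np.median(np.array(pts),0);return np.round(p,1)
for k in ims:print(k,edge(ims[k],range(235,252),175,188))
```

```text
t 24.77 p [506.6 215.9  64.8] yaw -3.04 tiltfix(units) [-0.045 -0.178] F [-15.8   6.4  13.5] w 15.1
jig xy [10.1 -2.1] M [ 1.    3.13 -0.45]
c [538.5 160.3]
e [539.  160.3]
f [539.1 160.3]
g [545.5 160.5]
```

View pics/g.png

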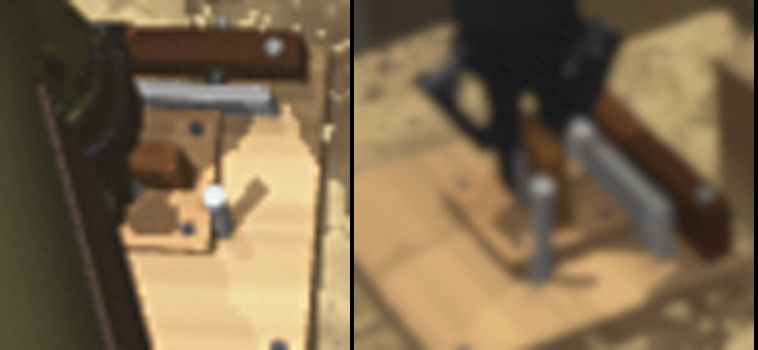

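The top edge of the facing has moved about 6.5 mm by image, against 7 mm from the arm pose. The bracket lies against it and the pin, but the tool is pitched 0.7°. I'll correct that and press on.

>>> play_rows(
  series=[
    [[0.2,-0.01,0.03,-0.04,-0.3,0,-1],[0.24,-0.01,0.02,-0.02,-0.25,-0.02,-1],[0.24,-0.01,0.02,-0.02,-0.2,-0.02,-1]],
  ],
)

```text
t: 25.25
eef_pos: [507.0, 215.9, 64.3]
ee_rot: [-3.138, 0.084, -0.016]
ft_force: [-16.3, 4.6, 19.3]
grip_width: 14.8
```

```bash
cat >> h.py <<'E'
def front(n=6):
    for _ in range(n): im=viewer.snapshot("top")
    V=cv2.cvtColor(im[:,:,::-1],cv2.COLOR_BGR2HSV)[:,:,2];pts=[];r0,r1=172,188
    for c in range(235,252):
        g=-np.diff(V[r0:r1,c].astype(float)); i=int(np.argmax(g)); w=np.clip(g[max(i-1,0):i+2],0,None)
        pts.append(ray("top",(c,r0+.5+(np.arange(max(i-1,0),max(i-1,0)+len(w))*w).sum()/w.sum()),64)[:2])
    print("facing travel by image",round(np.median(np.array(pts),0)[0]-538.9,1));return im
E
python3 -c "
from h import *
st2();front();st2()"
```

```text
t 25.25 p [507.  215.9  64.3] yaw -3.07 tiltfix(units) [-0.033  0.144] F [-16.3   4.6  19.3] w 14.8
jig xy [10.6 -2.1] M [ 0.86  4.85 -0.34]
facing travel by image 6.7
t 25.55 p [507.  215.9  64.3] yaw -3.07 tiltfix(units) [-0.033  0.141] F [-16.8   5.1  19.2] w 15.3
jig xy [10.6 -2.1] M [ 0.95  4.72 -0.26]
```

>>> play_rows(
  series=[
    [[0.16,-0.01,0.06,-0.03,0.1,0,-1],[0.26,-0.01,0.04,-0.02,-0.06,-0.02,-1],[0.26,-0.01,0.04,-0.02,-0.08,-0.02,-1]],
  ],
)

```text
t: 25.92
eef_pos: [508.6, 215.6, 64.9]
ee_rot: [-3.14, 0.085, 0.025]
ft_force: [-18.3, 4.2, 16.2]
grip_width: 15.0
```

```bash
python3 -c "
from h import *
st2();front(2);st2()"
```

```text
t 25.93 p [508.6 215.6  64.9] yaw -3.11 tiltfix(units) [-0.014 -0.229] F [-18.3   4.2  16.2] w 15.0
jig xy [12.1 -2.3] M [ 1.16  3.66 -0.33]
facing travel by image 9.5
t 26.02 p [508.7 215.6  64.9] yaw -3.11 tiltfix(units) [-0.014 -0.225] F [-16.7   5.1  13.6] w 15.3
jig xy [12.3 -2.3] M [ 1.17  3.36 -0.31]
```

>>> play_rows(
  series=[
    [[0.2,-0.01,0.03,-0.01,-0.15,0,-1],[0.2,-0.01,0.03,-0.01,-0.12,-0.01,-1]],
  ],
)

```text
t: 26.28
eef_pos: [508.7, 215.6, 64.9]
ee_rot: [-3.139, 0.084, 0.024]
ft_force: [-15.7, 5.3, 11.9]
grip_width: 15.4
```

```bash
python3 -c "
from h import *
st2();front(2);st2()"
```

```text
t 26.27 p [508.7 215.6  64.9] yaw -3.08 tiltfix(units) [-0.031 -0.215] F [-15.7   5.3  11.9] w 15.4
jig xy [12.2 -2.3] M [ 1.15  2.87 -0.37]
facing travel by image 9.4
t 26.38 p [508.7 215.6  64.9] yaw -3.08 tiltfix(units) [-0.031 -0.215] F [-13.7   6.   11.5] w 14.8
jig xy [12.3 -2.3] M [ 1.13  2.95 -0.34]
```

>>> play_rows(
  series=[
    [[0.2,-0.01,0.01,-0.02,-0.25,-0.01,-1],[0.2,-0.01,0.02,-0.01,-0.15,-0.01,-1]],
  ],
)

```text
t: 26.62
eef_pos: [508.4, 215.7, 64.5]
ee_rot: [-3.138, 0.084, 0.009]
ft_force: [-15.6, 6.5, 13.8]
grip_width: 15.2
```

```bash
python3 -c "
from h import *
st2();front(2);st2()"
```

```text
t 26.62 p [508.4 215.7  64.5] yaw -3.07 tiltfix(units) [-0.041 -0.077] F [-15.6   6.5  13.8] w 15.2
jig xy [11.9 -2.3] M [ 1.01  3.1  -0.36]
facing travel by image 9.4
t 26.73 p [508.4 215.7  64.5] yaw -3.08 tiltfix(units) [-0.042 -0.078] F [-16.    5.6  13.5] w 15.2
jig xy [11.9 -2.3] M [ 1.02  3.2  -0.4 ]
```

>>> play_rows(
  series=[
    [[0.2,-0.01,0.03,-0.06,-0.15,-0.01,-1],[0.2,-0.01,0.03,-0.04,-0.12,-0.01,-1]],
  ],
)

```text
t: 26.98
eef_pos: [508.4, 215.7, 64.5]
ee_rot: [3.139, -0.084, -0.007]
ft_force: [-14.3, 5.5, 12.7]
grip_width: 15.3
```

```bash
python3 -c "
from h import *
st2();front(2);st2()"
```

```text
t 26.98 p [508.4 215.7  64.5] yaw -3.08 tiltfix(units) [ 0.02  -0.065] F [-14.3   5.5  12.7] w 15.3
jig xy [11.9 -2.3] M [ 1.24  2.94 -0.32]
facing travel by image 9.5
t 27.07 p [508.3 215.7  64.5] yaw -3.08 tiltfix(units) [ 0.02  -0.067] F [-14.    5.1  12.1] w 15.0
jig xy [11.9 -2.3] M [ 1.31  3.03 -0.36]
```

>>> play_rows(
  series=[
    [[0.2,-0.01,0.02,0.01,-0.22,-0.04,-1],[0.2,-0.01,0.02,0.01,-0.16,-0.04,-1]],
  ],
)

```text
t: 27.32
eef_pos: [508.2, 215.7, 64.3]
ee_rot: [-3.137, 0.09, -0.006]
ft_force: [-14.2, 5.3, 15.6]
grip_width: 14.9
```

Run:
```python
from h import *
st2();front(4);st2()
look("k",{"top":(185,155,275,235),"side":(235,105,325,185)},4)
for x in(0,6,10,14):
    e=np.array([np.cos(np.radians(-3.2)),np.sin(np.radians(-3.2))])
    p=np.array([496.6,218.6])+(45+x)*e+84*np.array([-e[1],e[0]]);print(x,np.round(proj("side",[*p,30]),1),np.round(proj("top",[*p,30]),1))
```

```text
t 27.32 p [508.2 215.7  64.3] yaw -3.28 tiltfix(units) [-0.042  0.053] F [-14.2   5.3  15.6] w 14.9
jig xy [11.7 -2.2] M [ 0.88  3.53 -0.04]
facing travel by image 9.4
t 27.52 p [508.2 215.7  64.3] yaw -3.27 tiltfix(units) [-0.041  0.052] F [-15.2   5.5  15.1] w 15.2
jig xy [11.7 -2.2] M [ 0.89  3.36 -0.12]
0 [273.5 141.4] [198.  182.8]
6 [275.1 140.8] [198.2 180.8]
10 [276.2 140.4] [198.3 179.5]
14 [277.3 140.1] [198.4 178.2]
```

View pics/k.png

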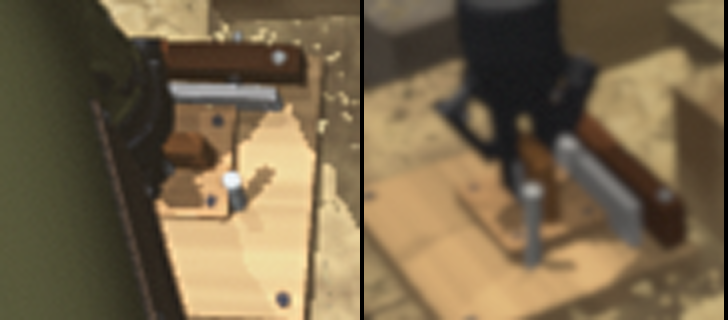

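```bash
python3 -c "
from h import *
print(ctrl.finish_job());st2()"
```

```text
the job is handed in; nothing more can be done
None
the job is handed in; nothing more can be done
```

The job is handed in at about t = 27.5 s of the 69 s allowed. I have no verdict on it, because handing in reports none.

- **Pin:** The steel pin came out of the rack and went into the jig hole first. It met the bottom with about 28 N and then stood upright when I let go. Its top measured 91 mm over the bench against the nominal 94 mm, which I put down to camera error. The dowel and the other things on the bench were not touched.
- **Bracket:** It was set down on the board to the left of the pin and slid against it. A steady side force of about 5 N kept up while I slid it towards the facing, and the top view shows the two meeting. I then pushed it against the facing and finished still gripping and pressing it.
- **Pressing:** The facing's travel reads about 9.4 mm from the image and about 8.7 mm from the arm pose. The push was about 15 N, of which I put roughly 5 N down to friction on the board, so about 10 N should reach the spring. Pose and force were steady over the last 0.2 s.
- **Flush and flat:** The turning moment at the wrist was near zero (about -0.1 N m), which fits the long side lying flush. The tool was tilted about 0.2–0.3°, and the bracket is pushed down with about 18 N.

**Not confirmed:**
- The arm hid the red pointer in the top view and I couldn't make it out from the side. Its standing over the green mark is inferred from the facing's measured travel.
- The wrist push alone, friction included, was above 10 N.

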